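# Shut the tagged air valve under the dust cover

### The job

Shut off the carving bench's air: pushing with the fingers only, slide the loose plywood dust cover of the valve box all the way back, away from its front board with the air couplings, until it meets the end stop, keeping it down on its ledges (do not lift or tip it). Then push the valve lever that has the round tag on its pivot clockwise (seen from above) through its quarter turn until it is fully shut, square across its pipe. Leave the cover open, leave the other lever as it is, and do not disturb the awl, gouge or glue bottle on the bench.

Things in the scene. Friction and masses are not known exactly. Their poses are not given: they have to be found in the camera images.
- valve_box: fixed low plywood box, 322 (x) x 344 (y) mm. Origin: on the bench under it; x points from the front board (outer face x = -155 mm, top z = 84 mm, air couplings to x = -185 mm) to the back (x = 167 mm), z up. A feed pipe, top z = 51 mm, leaves the back to x = 256 mm. The cover rests on side ledges (z = 90 mm) between guides (inner faces y = -160 and 160 mm, tops z = 106 mm).
- opening (a point): centre of the box's top opening, at the ledges' height (x = -71.5, y = 0, z = 90 mm of the box); axes as the box's. The opening spans x = -143 to 0 mm and y = -140 to 140 mm of the box; the rest of the top, behind it, is a closed deck. The box's floor is at z = 6 mm.
- end_stop (a point): middle of the face of the end stop, a strip across the rear of the deck (x = 155, y = 0, z = 98 mm of the box; top z = 106 mm), that the cover's rear edge meets when fully back
- cover: loose plywood dust cover, 165 (x) x 303 (y) x 9 mm, 0.25 to 0.5 kg, on the ledges; slides along box x with 1 to 4 N. Origin: centre of its underside; axes as the box's. Shut, it hides both levers, its origin at x = -72 to -52 mm of the box; fully back, the origin is at x = 72.5 mm, its front edge at x = -10 mm of the box.
- push_face (a point): middle of the near (-x) face of the dark wooden batten on the cover, to push against: 10 mm in front of the cover's origin and 21 mm above it. The batten runs across the cover's middle, 20 (x) x 140 (y) mm, 24 mm tall, its top 33 mm above the cover's underside (z = 123 mm on the box).
- tagged_lever (a joint): angle of the tagged valve's lever: 0 = open, lever along its pipe, pointing to -x of the box; grows as it turns clockwise seen from above; 1.571 = shut, lever pointing to +y of the box, against its stop. Stiff (0.35 N m of friction, about 6 N at 60 mm), stays where it is left.
- tagged_pivot (a point): pivot axis of the tagged valve at the lever's mid height (z = 66 mm). Of two valves, this one is at x = -45 mm and either y = -78 or 40 mm of the box, the other at the other place. A round flat aluminium tag, 36 mm across, lies on the lever around the pivot nut (tag's top z = 70 mm, nut's 74 mm); the other lever has only the nut.
- tagged_tip (a point): end of the tagged lever, 80 mm from the pivot. The lever: steel strip in a black sleeve 18 mm wide, 12 mm thick (z = 60 to 72 mm), sleeved from 16 to 80 mm from the pivot. Below it only the pipe along box x (top z = 49 mm; valve body, within 36 mm of the pivot, top z = 59 mm).
- tagged_valve: the tagged ball valve, fixed in the box, with its lever; origin on the bench straight under the pivot, axes as the box's (pipe along x)
- plain_pivot (a point): pivot axis of the other valve, at its lever's mid height (z = 66 mm); same lever and valve, without a tag. To be left as it is.
- plain_tip (a point): end of the other lever, 80 mm from its pivot
- plain_valve: the other ball valve, fixed in the box, with its lever; origin on the bench straight under its pivot, axes as the box's
- awl: bystander: awl with pale wooden handle 28 mm thick, 165 mm long, lying; origin under the middle of the handle
- gouge: bystander: carving gouge with pale wooden handle 30 mm thick, 235 mm long, lying; origin on the bench under the handle's front end
- glue: bystander: standing bottle of wood glue, 56 mm diameter, 140 mm tall; origin at the centre of its foot

How it is judged (in metres and radians):
On the way, in this order (a step that is already met when the one before it is completed fails the run):
1. the cover is slid back to the end stop (within 10 mm) (x of cover in the frame of valve_box above 0.0625 m), for 0.2 s.
2. the tagged lever is fully shut (within 5 degrees) (value of joint tagged_lever above 1.484 rad), for 0.2 s.
At the end, for the whole second after the job is handed in: The cover lies flat on its ledges at rest, within 10 mm of the end stop; the tagged lever is within 5 degrees of fully shut; the other lever's end is within 12 mm of where it started (x of cover in the frame of valve_box above 0.0625 m and height (world z) of cover between 0.085 and 0.095 m and angle between cover's own z axis and vertical below 0.05 rad and linear speed of cover below 0.02 m/s and value of joint tagged_lever above 1.484 rad and distance of plain_tip from where it was at the start of the episode below 0.012 m); the robot touches nothing.
It fails at once if the cover is lifted or tipped off its ledges (height (world z) of cover above 0.105 m or angle between cover's own z axis and vertical above 0.12 rad).
It fails at once if the other lever is moved (distance of plain_tip from where it was at the start of the episode above 0.012 m).
It fails at once if a bystander is moved by more than 25 mm or lifted (distance of any of awl, gouge, glue from where it was at the start of the episode above 0.025 m).
It fails at once if the glue bottle is tipped (angle between glue's own z axis and vertical above 0.5 rad).
It fails at once if the cover or a valve is pushed with the arm or the gripper's body instead of the fingers (contact force between the arm and cover above 4 N or contact force between the arm and tagged_valve above 4 N or contact force between the arm and plain_valve above 4 N).
It also fails if it takes over 48 s, if anything falls off the work surface, if the arm or the gripper's body presses on something with over 40 N, if the wrist force passes 120 N, or if a joint passes its speed limit or range.

### The arm

A 6-joint arm with a two-finger parallel gripper is mounted at the origin on the work surface. World frame = base frame: x ahead of the robot, y to its left, z up, the work surface at z = 0. Lengths are in m, angles in degrees, forces in N, time in s.
With the tool pointing down it reaches from about 0.325 to 0.775 m from the base axis. Payload 5.5 kg.
Tool frame: the origin (TCP) lies midway between the tips of the shut fingers; the grasp point (between the pads) lies arm.grasp_offset behind it (arm.grasp_offset is the distance from the TCP to the grasp point, in m); z points along the fingers, y is the direction in which the jaws open and shut (so a half turn about z gives the same grasp; the last joint's range is limited). The gripper opens to 88 mm and grips with 3 to 60 N. Pads are 20 mm wide; open, the fingers measure 115 mm over their backs; the gripper's body (75 mm by 178 mm) begins 61 mm behind the grasp point.
Start: joints at [62.584, 5.22, 70.514, -0, 104.267, -3.249], TCP at [0.246, 0.547, 0.223] pointing down, gripper open.
Joint ranges: [-164.24, 164.24], [-49.07, 125.15], [9.68, 141.18], [-86.29, 266.29], [3.28, 154.24], [-151.56, 151.56]. Speed limits (degrees/s): [147.25, 147.25, 172.46, 180, 180, 180].

### API

Orientations are given as a 3x3 rotation matrix whose columns are the frame's x, y, z axes.
In Python, from station import arm gives the robot as it stands. The module is installed in compiled form; this text tells all that it offers.
- The arm moves only by the shell command python3 -m handwheel 'ROWS' [OPENING] [FORCE]. ROWS is a JSON object of lists of equal length, an entry for each row: "offset": the shift along the tool's x, y, z each as a share of 300 mm, from -1 to 1, a list of three; "delta_rot": the turn, a rotation vector about the tool's x, y, z each as a share of 60 degrees, from -1 to 1, a list of three. In form: {"offset": [[x, y, z], ...], "delta_rot": [[wx, wy, wz], ...]}. A call has 1 to 10 rows; each row is the pose to reach, as a shift and turn from the pose commanded when the call began, along the tool's axes at that moment; what a row does not reach only later rows make up. A row lasts 1/10 s, in which the tool goes at most 50 mm and 8.59 degrees, less where a joint would pass 70% of its speed; a pose out of reach is approached as far as the arm can. A call with a number of a shift or a turn outside -1 to 1 is refused whole. A call with a gripper value outside its range is refused whole. OPENING is the opening, from 0 (shut) to 1 (fully open), set as the call begins (- or left out, the last holds). The fingers move at their own pace and stop on an object; FORCE is the grip in N (left out, the last holds). Time passes only in rows, so rows that repeat a pose let the fingers close. It gives the time, the measured TCP pose, the force and the opening at its end, in the units of the state.
- arm.state(): the state, without advancing time (a new reading comes with each control period).
- arm.get_image(name): name is "scene" or "top"; returns the picture (480x640x3 uint8, red, green, blue); there is no depth.
- arm.camera_params(name): a dict with "vertical_fov" (degrees; the focal length in pixels is half the picture's height over the tangent of half this angle, whatever the lens; pixels are square), "cx", "cy" (the principal point, pixels), "k1" (the pictures are not rectified: a ray, as slopes to the right and down, at radius r is drawn at 1 + k1 r^2 times it, then the intrinsics apply), "camera_from_world" (4x4, takes a point from world to camera coordinates). Camera axes: x right, y up, looking along -z (the intrinsics and any distortion apply to the point x, -y, -z); pixel columns grow to the right and rows downward; lengths in m; the calibration is good to about 2 mm. A picture is of the moment at which its call begins. camera_params takes no time and is no camera call.
- arm.sign_off(): hands the job in, once; it reports no verdict.
The state is a dict: "time_s": time; "joints": joint angles; "dq": joint speeds; "joint_efforts": joint torques, N m; "position": TCP position; "tcp_rot": TCP orientation; "ft_force": force on the tool from outside, world axes, zero at the start; "torque": the same for the moment, N m; "opening": opening from 0.0 (shut) to 1.0 (fully open).
Only numpy, scipy, OpenCV 4.12 (cv2) and the standard library are available. Lean on these libraries where they do the work, as an engineer would, in place of code of your own. Each camera call takes 0.05 s, during which the arm holds its last target.

## Working session

There is one attempt and no reset: what is moved stays moved. The work goes in short steps, Python scripts to look and compute and a shell command to move; the robot and the scene stay as the last step left them, time stands still between calls to the robot, and variables do not carry over. Pictures are saved under pics/ and viewed, and the job is handed in when it is done.

```bash
mkdir -p pics
python3 - <<'E'
from station import arm
import cv2
for n in("scene","top"):
    im=arm.get_image(n); cv2.imwrite(f"pics/{n}0.png",im[:,:,::-1]); print(n,arm.camera_params(n))
print(arm.state(),arm.grasp_offset)
E
```

```text
scene {'vertical_fov': 56.77851116966424, 'cx': 323.0821997195599, 'cy': 243.58556373395393, 'k1': -0.08616430214845422, 'camera_from_world': array([[-0.72132408,  0.6925488 ,  0.00823067,  0.38691597],
       [-0.55733702, -0.58746738,  0.58673463,  0.2485602 ],
       [ 0.41117761,  0.41863856,  0.80973745, -1.17100305],
       [ 0.        ,  0.        ,  0.        ,  1.        ]])}
top {'vertical_fov': 44.481207417725415, 'cx': 325.3976299343835, 'cy': 237.69977941390104, 'k1': -0.09786520496559528, 'camera_from_world': array([[-0.01142977, -0.99978223,  0.01746012,  0.00788653],
       [ 0.99628368, -0.00989552,  0.08556232, -0.57015929],
       [-0.08537091,  0.01837319,  0.99617982, -1.07737617],
       [ 0.        ,  0.        ,  0.        ,  1.        ]])}
{'time_s': 0.1, 'joints': array([ 6.25828773e+01,  5.25925002e+00,  7.05739656e+01, -4.31848616e-04,
        1.04265513e+02, -3.24785255e+00]), 'dq': array([-0.0520483 , -0.16271045, -0.16248185,  0.04932617,  0.05287998,
        0.04733415]), 'joint_efforts': array([ 1.99951217e-03, -4.47855771e+01, -4.07570958e+01,  7.00995605e-02,
        2.83446506e-02, -1.02771191e-04]), 'position': array([0.24553934, 0.54717998, 0.22162518]), 'tcp_rot': array([[-9.12339048e-01,  4.09434783e-01, -7.86959455e-04],
       [ 4.09435529e-01,  9.12337765e-01, -1.53295274e-03],
       [ 9.03286575e-05, -1.72078181e-03, -9.99998515e-01]]), 'ft_force': array([ 0.24463382, -0.55172438, -0.86944327]), 'torque': array([ 0.02594826,  0.00499402, -0.00383346]), 'opening': 0.9965773758886739} 0.0187
```

View pics/scene0.png

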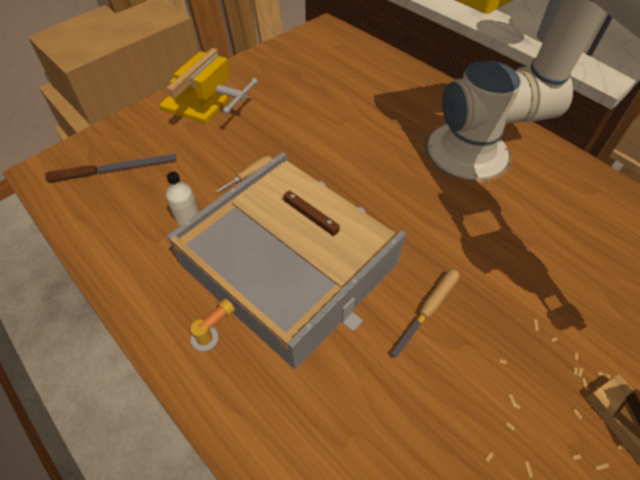

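View pics/top0.png

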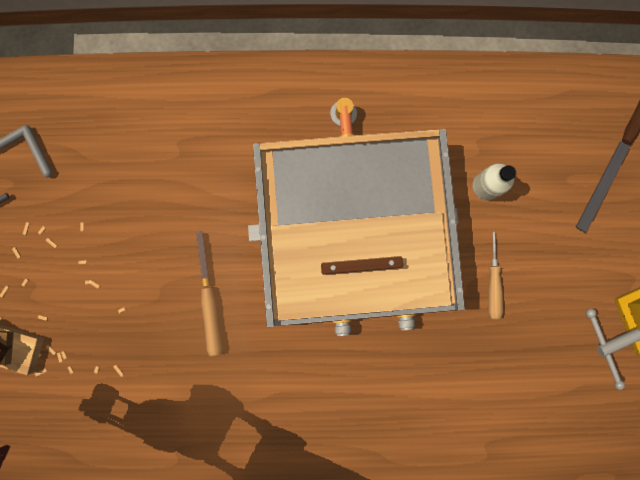

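The top view has the box at about (255..463, 130..326), with its couplings at (342,327) and (406,322) toward the robot. The batten is at (362,266), the awl at (495,280), the glue bottle at (495,180) and the gouge at (209,300). Next I'll measure.

```bash
cat > h.py <<'E'
import numpy as np, cv2
from station import arm
def K(n):
    p=arm.camera_params(n); f=240/np.tan(np.radians(p['vertical_fov']/2)); return p,f
def ray(n,u,v):
    p,f=K(n); d=np.array([(u-p['cx'])/f,(v-p['cy'])/f]); s=d.copy()
    for _ in range(30): s=d/(1+p['k1']*(s@s))
    T=p['camera_from_world']; R=T[:3,:3]; c=-R.T@T[:3,3]
    return c,R.T@np.array([s[0],-s[1],-1])
def onz(n,u,v,z):
    c,d=ray(n,u,v); return c+d*(z-c[2])/d[2]
def proj(n,P):
    p,f=K(n); q=p['camera_from_world']@np.r_[P,1]; s=np.array([q[0],-q[1]])/-q[2]
    s=s*(1+p['k1']*(s@s)); return s*f+[p['cx'],p['cy']]
E
python3 - <<'E'
from h import *
im=cv2.imread('pics/top0.png'); hsv=cv2.cvtColor(im,cv2.COLOR_BGR2HSV)
# batten: dark brown
m=((hsv[:,:,2]<95)&(hsv[:,:,1]>100)).astype(np.uint8); r=np.zeros_like(m); r[235:300,300:425]=1
c=max(cv2.findContours(m*r,0,2)[0],key=cv2.contourArea); R=cv2.minAreaRect(c); print(R)
for q in cv2.boxPoints(R): print('batten',q,onz('top',*q,.123)[:2])
cv2.imwrite('pics/crop.png',cv2.resize(im[115:345,240:480],None,fx=3.2,fy=2.6,interpolation=cv2.INTER_CUBIC)[:600,:800])
for q in [(255,144),(445,130),(463,308),(269,326)]: print(q,onz('top',*q,.106)[:2])
E
```

```text
((363.1018981933594, 269.853515625), (7.97512149810791, 80.0540542602539), 79.82449340820312)
batten [322.99997 273.     ] [0.50156476 0.00837969]
batten [401.7949  258.85736] [ 0.52414693 -0.12663629]
batten [403.20383 266.70703] [ 0.51069783 -0.12876856]
batten [324.4089  280.84967] [0.488215   0.00613477]
(255, 144) [0.73042832 0.12566821]
(445, 130) [ 0.75407966 -0.2124692 ]
(463, 308) [ 0.43815962 -0.23458301]
(269, 326) [0.41194091 0.10193496]
```

View pics/crop.png

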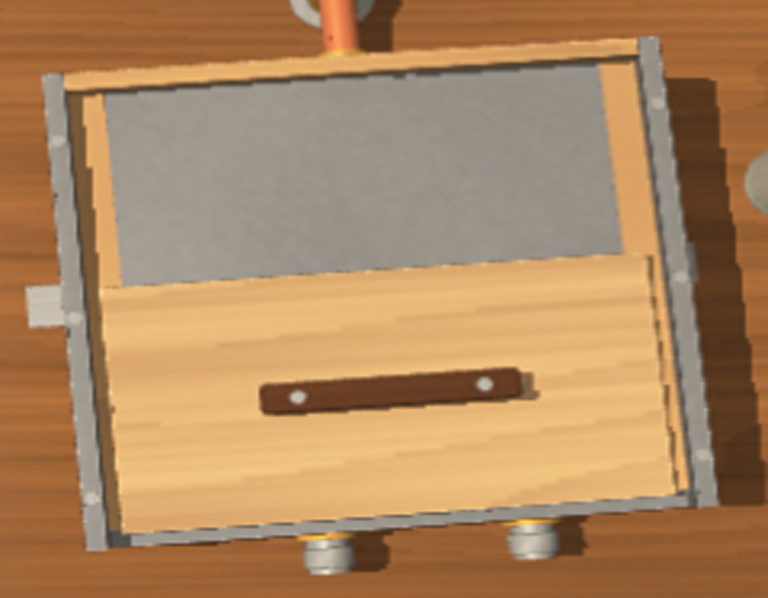

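```bash
cat >> h.py <<'E'
YAW=np.radians(4.3); BX=np.array([np.cos(YAW),np.sin(YAW)]); BY=np.array([-BX[1],BX[0]]); BO=np.array([.5776,-.0553])
def tobox(p): d=np.asarray(p)[:2]-BO; return np.array([d@BX,d@BY])
def fromb(x,y): return BO+x*BX+y*BY
E
python3 - <<'E'
from h import *
c=lambda x,y:(240+(x+.5)/3.2-.5,115+(y+.5)/2.6-.5)
def T(name,x,y,z):
    p=onz('top',*c(x,y),z); print(name,p[:2].round(4),(1e3*tobox(p)).round(1))
for q in [(262,386),(520,368),(523,396),(264,413)]: T('batten',*q,.123)
for q in [(44,75),(658,37),(717,506),(88,551)]: T('guide outer',*q,.106)
for q in [(66,90),(638,55)]: T('stop top front',*q,.106)
for q in [(100,290),(652,255)]: T('cover rear top edge',*q,.099)
for q in [(328,565),(533,550)]: T('coupling',*q,.04)
# scene triangulation of corners
for q,z in [((285,157),.106),((173,236),.106),((293,352),.106),((404,237),.106),((285,194),.123),((338,231),.123)]:
    p=onz('scene',*q,z); print('scene',q,p[:2].round(4),(1e3*tobox(p)).round(1))
for q in[(508,173),(495,280),(209,300)]:
    p=onz('top',*q,.14 if q[1]==173 else .01);print(p.round(3))
E
```

```text
batten [0.5183 0.0107] [-54.1  70.3]
batten [ 0.5286 -0.1274] [-54.2 -68.2]
batten [ 0.5102 -0.1286] [-72.7 -68. ]
batten [0.5007 0.0098] [-71.8  70.7]
guide outer [0.7313 0.1285] [167.  171.7]
guide outer [ 0.7561 -0.213 ] [ 166.1 -170.7]
guide outer [ 0.4359 -0.2358] [-154.9 -169.4]
guide outer [0.4109 0.1051] [-154.2  172.5]
stop top front [0.7208 0.1163] [155.6 160.4]
stop top front [ 0.7434 -0.2013] [ 154.4 -158. ]
cover rear top edge [0.5849 0.0984] [ 18.8 152.7]
cover rear top edge [ 0.606  -0.2062] [  17.  -152.6]
coupling [ 0.3953 -0.0266] [-179.6   42.3]
coupling [ 0.404  -0.1447] [-179.8  -76.1]
scene (285, 157) [ 0.4425 -0.2229] [-147.3 -157. ]
scene (173, 236) [ 0.7483 -0.2064] [ 158.9 -163.4]
scene (293, 352) [0.7355 0.1347] [171.7 177.6]
scene (404, 237) [0.4211 0.1075] [-143.8  174.1]
scene (285, 194) [ 0.5255 -0.1254] [-57.2 -66. ]
scene (338, 231) [0.5143 0.0169] [-57.7  76.7]
[ 0.669 -0.312  0.14 ]
[ 0.487 -0.323  0.01 ]
[0.456 0.223 0.01 ]
```

```bash
cat >> h.py <<'E'
from scipy.spatial.transform import Rotation as Ro
def plan(bx,by,z,yaw=0.0):
    s=arm.state(); R=s['tcp_rot']; p=s['position']; c=fromb(bx,by); d=R.T@(np.r_[c,z]-p)
    a=YAW+np.radians(yaw); G=np.array([[-np.cos(a),-np.sin(a),0],[-np.sin(a),np.cos(a),0],[0,0,-1]])
    rv=np.degrees(Ro.from_matrix(R.T@G).as_rotvec())
    print('box now',(1e3*tobox(p)).round(1),'z',p[2].round(4),'dist mm',(1e3*np.linalg.norm(d)).round(),'off',(d/.3).round(4),'rot',(rv/60).round(4),'F',s['ft_force'].round(1),'t',s['time_s'].round(2),'open',s['opening'].round(2))
E
python3 -c "
from h import *
plan(-.098,.001,.2); plan(-.11,.35,.22)"
```

```text
Traceback (most recent call last):
  File "h.py", line 23, in plan
    print('box now',(1e3*tobox(p)).round(1),'z',p[2].round(4),'dist mm',(1e3*np.linalg.norm(d)).round(),'off',(d/.3).round(4),'rot',(rv/60).round(4),'F',s['ft_force'].round(1),'t',s['time_s'].round(2),'open',s['opening'].round(2))
                                                                                                                                                                                    ^^^^^^^^^^^^^^^^^
AttributeError: 'float' object has no attribute 'round'
```

```bash
sed -i "s/s\['time_s'\].round(2)/round(s['time_s'],2)/; s/s\['opening'\].round(2)/round(s['opening'],2)/" h.py
python3 -c "
from h import *
plan(-.098,.001,.2); plan(-.11,.35,.22)"
```

```text
box now [-286.   625.7] z 0.2216 dist mm 653.0 off [-1.5433 -1.5317  0.0746] rot [-0.0016 -0.0005 -0.4745] F [ 0.2 -0.6 -0.9] t 0.1 open 1.0
box now [-286.   625.7] z 0.2216 dist mm 327.0 off [-0.9536 -0.5282  0.0062] rot [-0.0016 -0.0005 -0.4745] F [ 0.2 -0.6 -0.9] t 0.1 open 1.0
```

```bash
python3 -m handwheel '{"offset":[[-0.12,-0.07,0],[-0.24,-0.13,0],[-0.36,-0.2,0],[-0.48,-0.27,0],[-0.6,-0.33,0],[-0.72,-0.4,0],[-0.84,-0.46,0],[-0.95,-0.53,0],[-0.95,-0.53,0],[-0.95,-0.53,0]],"delta_rot":[[0,0,-0.06],[0,0,-0.12],[0,0,-0.18],[0,0,-0.24],[0,0,-0.3],[0,0,-0.36],[0,0,-0.42],[0,0,-0.4745],[0,0,-0.4745],[0,0,-0.4745]]}' 0
python3 -c "
from h import *
plan(-.11,.1,.2);plan(-.11,.001,.2)"
```

```text
time_s: 1.1
position: [0.4407, 0.2851, 0.2222]
tcp_rot: [[-0.997, -0.072, -0.001], [-0.072, 0.997, -0.0], [0.001, 0.0, -1.0]]
ft_force: [-0.8, 0.8, -0.0]
opening: 0.127
box now [-111.   349.7] z 0.2222 dist mm 251.0 off [-0.0054 -0.8324  0.074 ] rot [ 0.     -0.0009 -0.0025] F [-0.8  0.8 -0. ] t 1.1 open 0.13
box now [-111.   349.7] z 0.2222 dist mm 349.0 off [-0.0063 -1.1624  0.074 ] rot [ 0.     -0.0009 -0.0025] F [-0.8  0.8 -0. ] t 1.1 open 0.13
```

```bash
python3 -m handwheel '{"offset":[[0,-0.12,0],[0,-0.24,0],[0,-0.36,0],[0,-0.48,0],[0,-0.6,0],[0,-0.72,0],[0,-0.84,0.03],[0,-0.96,0.06],[0,-1,0.07],[0,-1,0.07]],"delta_rot":[[0,0,0],[0,0,0],[0,0,0],[0,0,0],[0,0,0],[0,0,0],[0,0,0],[0,0,0],[0,0,0],[0,0,0]]}' 0
python3 -c "
from h import *
plan(-.103,.001,.111)"
```

```text
time_s: 2.1
position: [0.4629, -0.0134, 0.201]
tcp_rot: [[-0.997, -0.074, -0.001], [-0.074, 0.997, 0.001], [0.001, 0.001, -1.0]]
ft_force: [-0.1, 0.5, -0.4]
opening: 0.004
box now [-111.2   50.4] z 0.201 dist mm 103.0 off [-0.0281 -0.1648  0.2998] rot [ 0.0006 -0.0012 -0.0014] F [-0.1  0.5 -0.4] t 2.1 open 0.0
```

```bash
python3 -m handwheel '{"offset":[[-0.02,-0.1,0.05],[-0.02,-0.165,0.12],[-0.02,-0.165,0.2],[-0.02,-0.165,0.26],[-0.02,-0.165,0.3],[-0.02,-0.165,0.3],[-0.02,-0.165,0.3]],"delta_rot":[[0,0,0],[0,0,0],[0,0,0],[0,0,0],[0,0,0],[0,0,0],[0,0,0]]}' 0
python3 - <<'E'
from h import *
plan(-.073,.001,.111)
for n in("scene","top"): cv2.imwrite(f"pics/{n}1.png",arm.get_image(n)[:,:,::-1])
a=cv2.imread("pics/scene1.png")[130:370,150:430]; cv2.imwrite("pics/c1.png",cv2.resize(a,None,fx=2.4,fy=2.4,interpolation=3))
E
```

```text
time_s: 2.8
position: [0.4732, -0.0614, 0.1125]
tcp_rot: [[-0.997, -0.076, 0.001], [-0.076, 0.997, 0.0], [-0.001, 0.0, -1.0]]
ft_force: [-0.3, -0.0, 0.8]
opening: 0.009
box now [-104.6    1.7] z 0.1125 dist mm 32.0 off [-0.1052 -0.0026  0.005 ] rot [0.     0.0008 0.0014] F [-0.3 -0.   0.8] t 2.8 open 0.01
```

View pics/c1.png

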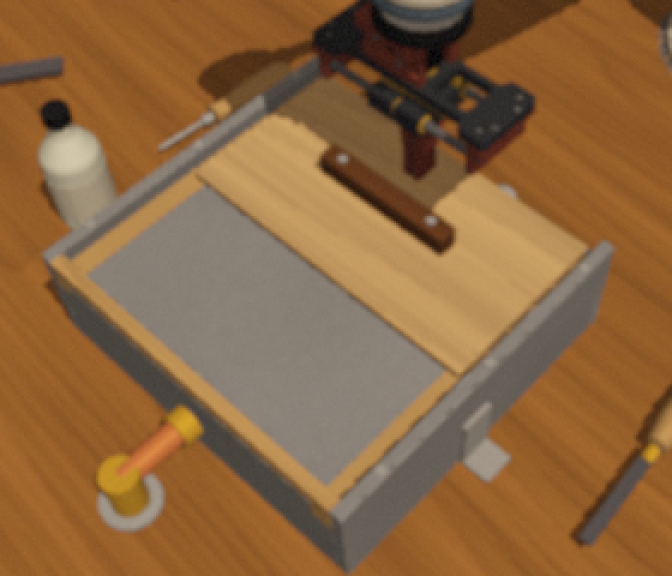

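The shut fingers are just in front of the batten's near face, at about (415,165) in the crop, and clear of the cover. Now I'll push slowly.

```bash
python3 -m handwheel '{"offset":[[-0.03,0,0.003],[-0.06,0,0.003],[-0.09,0,0.003],[-0.12,0,0.003],[-0.15,0,0.003],[-0.18,0,0.003],[-0.21,0,0.003],[-0.24,0,0.003],[-0.27,0,0.003],[-0.30,0,0.003]],"delta_rot":[[0,0,0],[0,0,0],[0,0,0],[0,0,0],[0,0,0],[0,0,0],[0,0,0],[0,0,0],[0,0,0],[0,0,0]]}' 0
python3 - <<'E'
from h import *
plan(.0525,.001,.111)
for n in("scene","top"): cv2.imwrite(f"pics/{n}2.png",arm.get_image(n)[:,:,::-1])
a=cv2.imread("pics/scene2.png")[130:370,150:430]; cv2.imwrite("pics/c2.png",cv2.resize(a,None,fx=2.4,fy=2.4,interpolation=3))
E
```

```text
time_s: 3.9
position: [0.5632, -0.0555, 0.1107]
tcp_rot: [[-0.997, -0.075, -0.0], [-0.075, 0.997, 0.0], [0.0, 0.0, -1.0]]
ft_force: [-3.6, -0.3, 2.4]
opening: 0.002
box now [-14.3   0.8] z 0.1107 dist mm 67.0 off [-0.2228  0.0005 -0.0012] rot [ 0.     -0.0001  0.0001] F [-3.6 -0.3  2.4] t 3.9 open 0.0
```

View pics/c2.png

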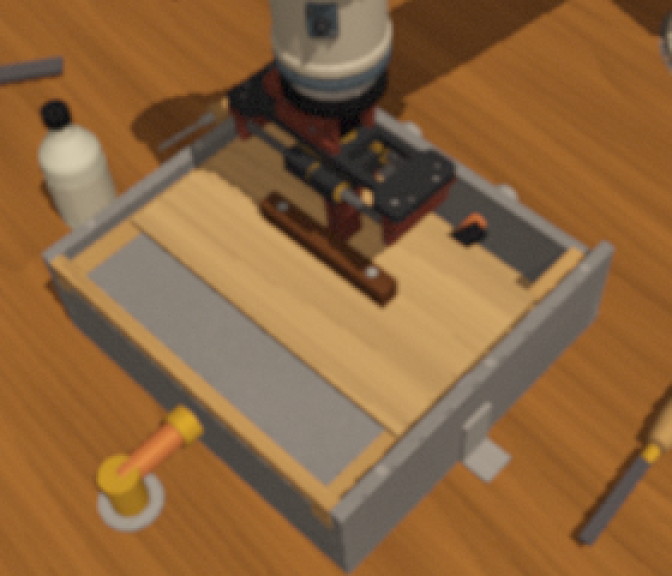

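The cover is sliding evenly with about 3.6 N on the wrist. One lever's black tip shows at (470,232) in the crop. I'll continue to the stop.

```bash
python3 -m handwheel '{"offset":[[-0.03,0,0],[-0.06,0,0],[-0.09,0,0],[-0.12,0,0],[-0.15,0,0],[-0.18,0,0],[-0.20,0,0],[-0.21,0,0],[-0.22,0,0],[-0.228,0,0]],"delta_rot":[[0,0,0],[0,0,0],[0,0,0],[0,0,0],[0,0,0],[0,0,0],[0,0,0],[0,0,0],[0,0,0],[0,0,0]]}' 0
python3 - <<'E'
from h import *
plan(.0525,.001,.111)
E
```

```text
time_s: 5.0
position: [0.6285, -0.0505, 0.1105]
tcp_rot: [[-0.997, -0.075, -0.006], [-0.075, 0.997, 0.0], [0.006, 0.001, -1.0]]
ft_force: [-18.1, -0.8, 5.2]
opening: 0.004
box now [51.1  1. ] z 0.1105 dist mm 1.0 off [-0.0045  0.0001 -0.0016] rot [ 0.0005 -0.0059 -0.0001] F [-18.1  -0.8   5.2] t 5.0 open 0.0
```

The force rose to 18 N, so the cover is at its stop. I'll back off along the box, then rise and look.

```bash
python3 -m handwheel '{"offset":[[0,0,0],[0.02,0,0],[0.05,0,0],[0.12,0,0],[0.2,0,-0.1],[0.3,0,-0.22],[0.42,0,-0.34],[0.58,0,-0.4],[0.74,0,-0.45],[0.88,0,-0.5]],"delta_rot":[[0,0,0],[0,0,0],[0,0,0],[0,0,0],[0,0,0],[0,0,0],[0,0,0],[0,0,0],[0,0,0],[0,0,0]]}' 0
python3 - <<'E'
from h import *
plan(-.12,-.105,.12)
for n in("scene","top"): cv2.imwrite(f"pics/{n}3.png",arm.get_image(n)[:,:,::-1])
a=cv2.imread("pics/scene3.png")[130:370,150:430]; cv2.imwrite("pics/c3.png",cv2.resize(a,None,fx=2.4,fy=2.4,interpolation=3))
a=cv2.imread("pics/top3.png")[115:345,240:480]; cv2.imwrite("pics/d3.png",cv2.resize(a,None,fx=2.6,fy=2.6,interpolation=3))
E
```

```text
time_s: 6.0
position: [0.3656, -0.0702, 0.2618]
tcp_rot: [[-0.997, -0.075, 0.003], [-0.075, 0.997, -0.001], [-0.003, -0.001, -1.0]]
ft_force: [0.2, -0.7, 0.7]
opening: 0.002
box now [-212.6    1. ] z 0.2618 dist mm 200.0 off [-0.307  -0.353   0.4741] rot [-0.0011  0.0028  0.0004] F [ 0.2 -0.7  0.7] t 6.0 open 0.0
```

View pics/c3.png

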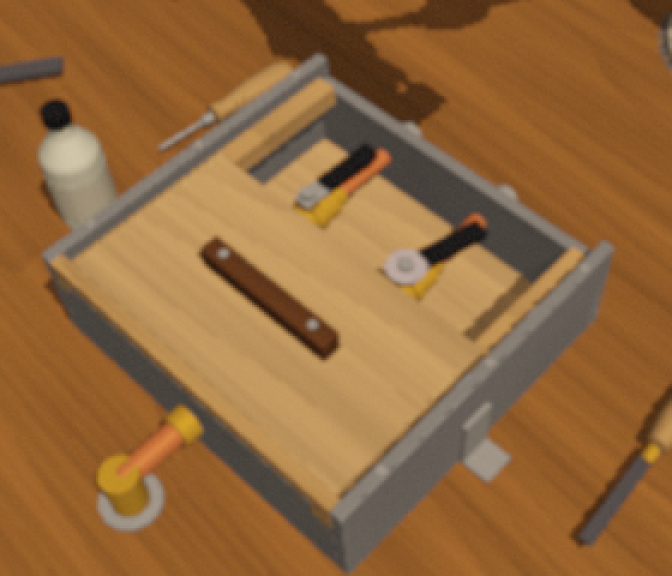

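View pics/d3.png

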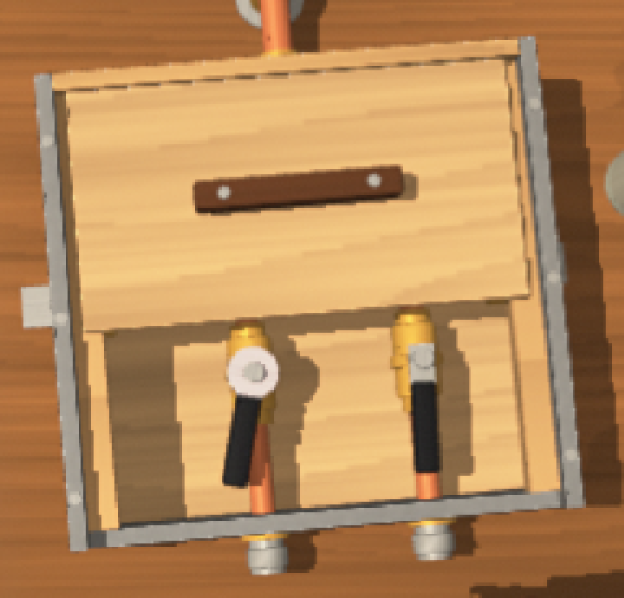

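The cover is fully back. The tagged valve is the left one, with its white disc at (253,371) in the top crop and its lever tip at (236,485), so it's the y=+40 place. The plain lever's tip is at (428,470).

Run:
```python
from h import *
def T(name,x,y,z):
    p=onz('top',240+(x+.5)/2.6-.5,115+(y+.5)/2.6-.5,z); print(name,(1e3*tobox(p)).round(1))
T('tag',253,371,.07);T('tip corners',223,483,.072);T('tip',247,486,.072);T('sleeve start',237,394,.072);T('sleeve start',260,398,.072)
T('plain nut',422,356,.074);T('plain tip',416,472,.072);T('plain tip',439,472,.072)
T('cover front',85,330,.099);T('cover front',528,298,.099)
for q in [(195,182),(400,167),(402,195),(195,212)]:T('batten',*q,.123)
```

```text
tag [-44.   40.9]
tip corners [-118.9   68.2]
tip [-122.4   52. ]
sleeve start [-59.   53.4]
sleeve start [-63.1  37.8]
plain nut [-43.9 -76.2]
plain tip [-123.1  -64.7]
plain tip [-124.5  -80.6]
cover front [ -8.3 152.2]
cover front [ -12.1 -148.4]
batten [81.5 70.4]
batten [ 80.3 -66.4]
batten [ 61.4 -65.9]
batten [61.5 72.1]
```

```bash
python3 -c "
from h import *
plan(-.1065,.020,.1);plan(-.1065,.020,.0635)"
```

```text
box now [-213.2    0.6] z 0.2658 dist mm 198.0 off [-0.3498  0.0673  0.5558] rot [-0.004   0.0097 -0.0014] F [ 1.3 -0.4  0.8] t 6.1 open 0.0
box now [-213.2    0.6] z 0.2658 dist mm 229.0 off [-0.3486  0.0679  0.6775] rot [-0.004   0.0097 -0.0014] F [ 1.3 -0.4  0.8] t 6.1 open 0.0
```

```bash
python3 -m handwheel '{"offset":[[-0.1,0.02,0],[-0.2,0.04,0.05],[-0.3,0.06,0.15],[-0.35,0.067,0.27],[-0.35,0.067,0.38],[-0.35,0.067,0.48],[-0.35,0.067,0.55],[-0.35,0.067,0.6],[-0.35,0.067,0.64],[-0.35,0.067,0.64]],"delta_rot":[[0,0,0],[0,0,0],[0,0,0],[0,0,0],[0,0,0],[0,0,0],[0,0,0],[0,0,0],[0,0,0],[0,0,0]]}' 0
python3 - <<'E'
from h import *
plan(-.1065,.02,.0635)
for n in("scene","top"): cv2.imwrite(f"pics/{n}4.png",arm.get_image(n)[:,:,::-1])
a=cv2.imread("pics/scene4.png")[130:370,150:430]; cv2.imwrite("pics/c4.png",cv2.resize(a,None,fx=2.4,fy=2.4,interpolation=3))
E
```

```text
time_s: 7.1
position: [0.4701, -0.0423, 0.0672]
tcp_rot: [[-0.997, -0.075, -0.002], [-0.075, 0.997, 0.0], [0.002, 0.001, -1.0]]
ft_force: [-0.2, -0.5, -0.7]
opening: 0.008
box now [-106.3   21.1] z 0.0672 dist mm 4.0 off [ 0.0008 -0.0036  0.0124] rot [ 0.0005 -0.0019 -0.    ] F [-0.2 -0.5 -0.7] t 7.1 open 0.01
```

View pics/c4.png

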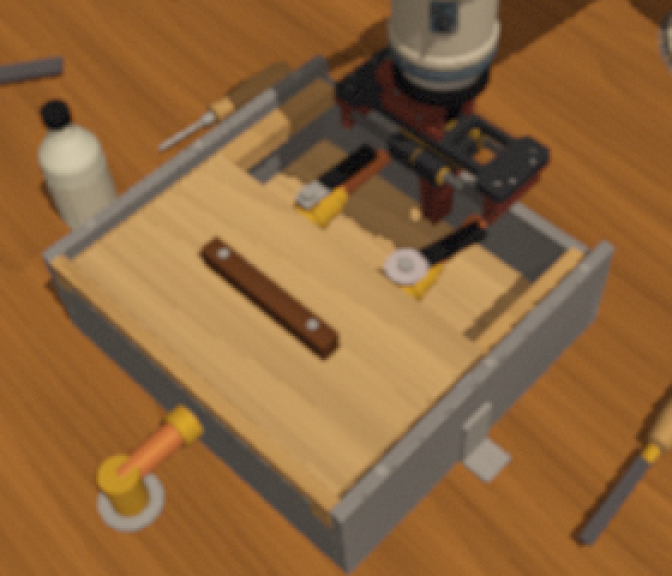

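The fingers are down inside the box on the -y side of the tagged lever (at about (435,205) in the crop), clear of it. Next I'll work out the arc.

Run:
```python
from h import *
p=1e3*tobox(arm.state()['position'])
for t in range(15,96,5):
    a=np.radians(t); s,c=np.sin(a),np.cos(a); C=np.array([-45,40])+55*np.array([-c,s])-(9+10*s+13.5*c)*np.array([s,c])
    d=(C-p)/300; print(t,C.round(1),'off',(-d[0]).round(3),d[1].round(3))
```

```text
15 [-104.5   30.4] off -0.002 0.032
20 [-105.3   35.2] off 0.0 0.048
25 [-105.6   40.2] off 0.001 0.065
30 [-105.5   45.3] off 0.001 0.082
35 [-104.8   50.4] off -0.001 0.099
40 [-103.7   55.6] off -0.005 0.116
45 [-102.    60.8] off -0.011 0.133
50 [-99.8  65.8] off -0.018 0.15
55 [-97.   70.8] off -0.027 0.167
60 [-93.6  75.4] off -0.039 0.182
65 [-89.8  79.8] off -0.051 0.197
70 [-85.4  83.8] off -0.066 0.21
75 [-80.6  87.4] off -0.082 0.222
80 [-75.4  90.5] off -0.099 0.232
85 [-69.9  93. ] off -0.118 0.241
90 [-64.  95.] off -0.137 0.247
95 [-57.9  96.3] off -0.158 0.252
```

```bash
python3 -m handwheel '{"offset":[[0,0.015,0.015],[0,0.032,0.015],[0,0.048,0.015],[0.001,0.065,0.015],[0.001,0.082,0.015],[-0.001,0.099,0.015],[-0.005,0.116,0.015],[-0.011,0.133,0.015],[-0.018,0.15,0.015],[-0.027,0.167,0.015]],"delta_rot":[[0,0,0],[0,0,0],[0,0,0],[0,0,0],[0,0,0],[0,0,0],[0,0,0],[0,0,0],[0,0,0],[0,0,0]]}' 0
python3 - <<'E'
from h import *
plan(-.064,.095,.0625)
plan(-.061,.095,.0625)
E
```

```text
time_s: 8.2
position: [0.475, 0.0064, 0.0646]
tcp_rot: [[-0.997, -0.074, 0.0], [-0.074, 0.997, -0.005], [0.0, -0.005, -1.0]]
ft_force: [-1.0, -8.1, -0.2]
opening: 0.008
box now [-97.7  69.2] z 0.0646 dist mm 43.0 off [-0.1123  0.0862  0.0067] rot [-0.0045 -0.0003 -0.0012] F [-1.  -8.1 -0.2] t 8.2 open 0.01
box now [-97.7  69.2] z 0.0646 dist mm 45.0 off [-0.1223  0.0863  0.0067] rot [-0.0045 -0.0003 -0.0012] F [-1.  -8.1 -0.2] t 8.2 open 0.01
```

```bash
python3 -m handwheel '{"offset":[[-0.012,0.015,0],[-0.024,0.03,0],[-0.039,0.043,0],[-0.055,0.055,0],[-0.072,0.065,0],[-0.091,0.074,0],[-0.11,0.08,0],[-0.118,0.08,0],[-0.124,0.08,0],[-0.124,0.08,0]],"delta_rot":[[0,0,0],[0,0,0],[0,0,0],[0,0,0],[0,0,0],[0,0,0],[0,0,0],[0,0,0],[0,0,0],[0,0,0]]}' 0
python3 - <<'E'
from h import *
plan(-.061,.095,.0625)
for n in("scene","top"): cv2.imwrite(f"pics/{n}5.png",arm.get_image(n)[:,:,::-1])
a=cv2.imread("pics/scene5.png")[130:370,150:430]; cv2.imwrite("pics/c5.png",cv2.resize(a,None,fx=2.4,fy=2.4,interpolation=3))
E
```

```text
time_s: 9.2
position: [0.5057, 0.034, 0.0638]
tcp_rot: [[-0.997, -0.075, -0.012], [-0.075, 0.997, -0.003], [0.012, -0.002, -1.0]]
ft_force: [-19.5, -5.3, 9.2]
opening: 0.006
box now [-65.   94.5] z 0.0638 dist mm 4.0 off [-0.0135  0.0018  0.0042] rot [-0.0018 -0.0116 -0.0002] F [-19.5  -5.3   9.2] t 9.2 open 0.01
```

View pics/c5.png

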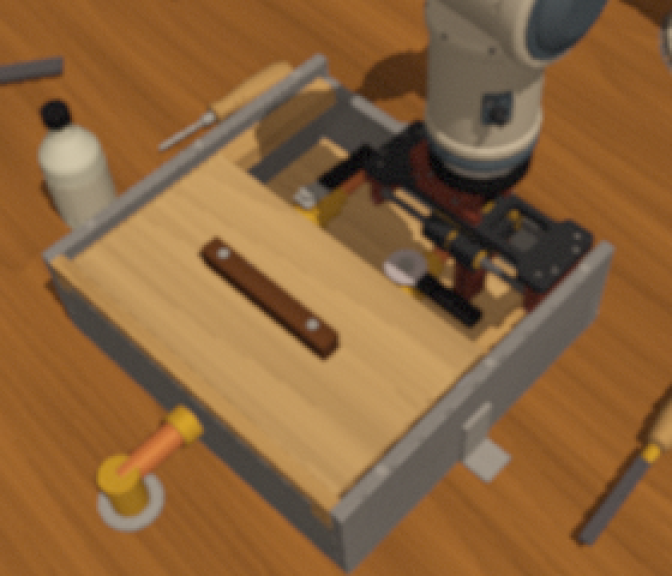

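The lever looks square across its pipe (sleeve from (420,275) to (480,320) in the crop), and the 20 N on the wrist fits it being on its stop. I'll press slightly more, back off, rise and check.

```bash
python3 -m handwheel '{"offset":[[-0.005,0,0],[-0.005,0,0],[-0.005,0,0]],"delta_rot":[[0,0,0],[0,0,0],[0,0,0]]}' 0
python3 -m handwheel '{"offset":[[0.015,0,0],[0.03,0,0],[0.06,-0.01,0],[0.09,-0.02,-0.05],[0.1,-0.05,-0.17],[0.12,-0.1,-0.3],[0.2,-0.2,-0.44],[0.35,-0.3,-0.55],[0.5,-0.3,-0.6],[0.5,-0.3,-0.6]],"delta_rot":[[0,0,0],[0,0,0],[0,0,0],[0,0,0],[0,0,0],[0,0,0],[0,0,0],[0,0,0],[0,0,0],[0,0,0]]}' 0
python3 - <<'E'
from h import *
plan(-.061,.095,.0625)
for n in("scene","top"): cv2.imwrite(f"pics/{n}6.png",arm.get_image(n)[:,:,::-1])
a=cv2.imread("pics/top6.png")[115:345,240:480]; cv2.imwrite("pics/d6.png",cv2.resize(a,None,fx=2.6,fy=2.6,interpolation=3))
E
```

```text
time_s: 9.6
position: [0.5058, 0.034, 0.0638]
tcp_rot: [[-0.997, -0.075, -0.015], [-0.075, 0.997, -0.003], [0.015, -0.002, -1.0]]
ft_force: [-24.9, -5.9, 11.5]
opening: 0.01
time_s: 10.6
position: [0.3671, -0.0669, 0.2481]
tcp_rot: [[-0.997, -0.073, 0.006], [-0.073, 0.997, -0.002], [-0.006, -0.003, -1.0]]
ft_force: [1.5, 0.1, -0.0]
opening: 0.003
box now [-210.8    4.2] z 0.2481 dist mm 255.0 off [-0.4951  0.3052  0.6208] rot [-0.0025  0.0057 -0.0017] F [ 1.5  0.1 -0. ] t 10.6 open 0.0
```

View pics/d6.png

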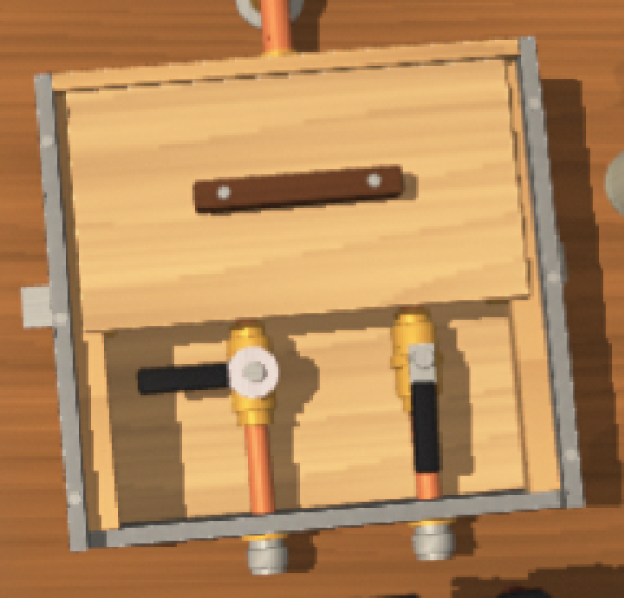

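View pics/scene6.png

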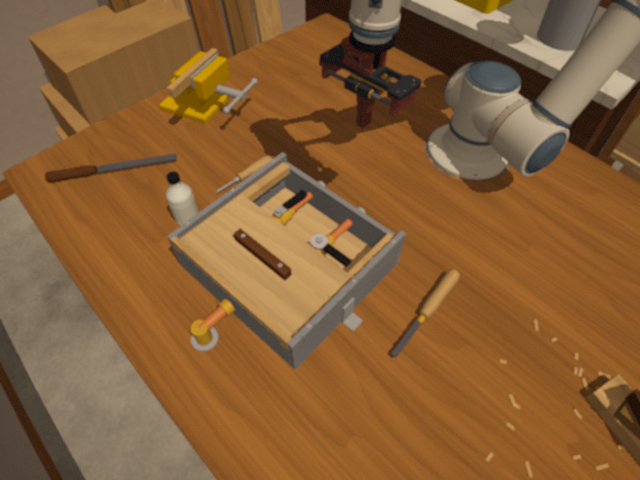

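The top crop shows the tagged lever pointing left (+y), with its sleeve from (228,376) to (138,381). The plain lever, the bystanders and the cover are unmoved. I'll measure the lever's angle.

Run:
```python
from h import *
im=cv2.imread('pics/top6.png'); g=im.max(2); m=np.zeros_like(g); m[250:275,290:331]=(g[250:275,290:331]<45)
c=max(cv2.findContours(m,0,1)[0],key=cv2.contourArea); 
vx,vy,x0,y0=cv2.fitLine(np.argwhere(m)[:,::-1].astype(np.float32),2,0,.01,.01).ravel()
a,b=[1e3*tobox(onz('top',x0+t*vx,y0+t*vy,.072)) for t in(-15,15)]
print(m.sum(),cv2.boundingRect(c),a,b)
d=a-b if a[1]>b[1] else b-a; print('angle',np.degrees(np.arctan2(d[1],-d[0])))
P=(a+b)/2-[-45,40]; print('centre angle',np.degrees(np.arctan2(P[1],-P[0])))
for k in('top','scene'):
    A,B=[cv2.imread(f'pics/{k}{i}.png',0).astype(int) for i in(3,6)]; print(k, (abs(A-B)>25).sum())
plan(-.2,0,.25)
```

```text
285 (293, 255, 34, 11) [-44.82958823 117.15520735] [-45.56818533  63.48993718]
angle 90.78851415337698
centre angle 89.77355462411644
top 12401
scene 4093
box now [-209.5    4.5] z 0.2467 dist mm 11.0 off [-0.0318 -0.0149 -0.0109] rot [-0.0019  0.0053 -0.0015] F [ 0.2 -0.4  0.2] t 10.7 open 0.0
```

Lever angle is 90° ± 1°, the cover is at its stop, and the arm is clear. I'll hand in.

```bash
python3 -c "
from station import arm
print(arm.sign_off())"
```

```text
the job is handed in; nothing more can be done
None
```

The air is shut off and the job is handed in, at about 10.7 s of the 48 s allowed; sign-off gives no verdict.

- **Cover:** I pushed it back by its batten with the shut fingers until it met the end stop (wrist force rose to 18 N). In the top picture its origin then sat at about x = 71 mm of the box, lying flat, and it looked the same in the last picture.
- **Tagged lever:** the tag was on the valve at y = +40 mm, and its lever already stood about 14° round from open. I pushed it clockwise onto its stop (wrist force about 25 N). Two measurements from the last top picture gave 90.8° and 89.8°.
- **Everything else:** the plain lever, awl, gouge and glue bottle looked unmoved in the last pictures, by eye only. I also ran a rough before-and-after pixel count; it showed differences but could not tell the moved arm and its shadow from anything else, so I didn't use it. The arm ended clear of everything, with about 0.5 N at the wrist.

My early readings of the box's corners in the scene view differed from the top view by up to about 11 mm. I worked from the top view, which matched the given sizes to about 3 mm.

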